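# Pack instrumented concrete cores with their brackets facing the box's arrow

### The arm

A 7-joint arm with a two-finger parallel gripper is mounted at the origin on the work surface. World frame = base frame: x ahead of the robot, y to its left, z up, the work surface at z = 0. Lengths are in m, angles in degrees, forces in N, time in s.
With the tool pointing down it reaches from about 0.4 to 0.85 m from the base axis. Payload 4.5 kg.
Tool frame: the origin (TCP) lies midway between the tips of the shut fingers; the grasp point (between the pads) lies 19 mm behind it; z points along the fingers, y is the direction in which the jaws open and shut (so a half turn about z gives the same grasp; the last joint's range is limited). The gripper opens to 88 mm and grips with 3 to 60 N. Pads are 18 mm wide; open, the fingers measure 123 mm over their backs; the gripper's body (75 mm by 187 mm) begins 45 mm behind the grasp point.
Start: joints at [76.364, 39.483, -11.15, 89.685, 9.013, 51.709, -12.324], TCP at [0.168, -0.602, 0.239] pointing down, gripper open.
Joint ranges: [-172.22, 172.22], [-26.19, 119.32], [-84.43, 86.54], [7.71, 146.69], [-57.33, 237.33], [2.42, 119.75], [-152.13, 152.13]. Speed limits (degrees/s): [147.25, 147.25, 180, 180, 180, 180, 180].

### API

Orientations are given as a 3x3 rotation matrix whose columns are the frame's x, y, z axes.
In Python, from plant import env, vision gives the robot as it stands.
- The arm moves only by the shell command python3 -m creep 'ROWS'. ROWS is JSON, a list of rows, each an object of numbers: "dx", "dy", "dz": the shift along the tool's x, y, z in m; "ax", "ay", "az": the turn, a rotation vector about the tool's x, y, z in degrees; "fingers": the finger opening in m, from 0 to 0.0881. A call has exactly 8 rows; each row shifts and turns the commanded pose from where the row before left it, along the tool's axes as they then stand; what a row does not reach is not made up. A row lasts 1/10 s, in which the tool goes at most 50 mm and 8.59 degrees, less where a joint would pass 70% of its speed; a pose out of reach is approached as far as the arm can. A call with a gripper value outside its range is refused whole. The fingers move at their own pace and stop on an object; the grip force is fixed at half the most. Time passes only in rows, so rows that do not move let the fingers close, or fill a call up. It gives the time, the measured TCP pose, the force and the opening at its end, in the units of the state.
- env.observe(): the state, without advancing time (a new reading comes with each control period).
- vision.read_camera(name): name is "side" or "top" or "wrist"; returns a dict with "frame" (400x640x3 uint8, blue, green, red), "range_z" (400x640 float32, m along the optical axis (not along the pixel's ray), 0 where there is no reading), "vfov" (degrees; the focal length in pixels is half the picture's height over the tangent of half this angle, whatever the lens; pixels are square), "cx", "cy" (the principal point, pixels), "world_from_camera" (4x4, takes a point from camera to world coordinates). Camera axes: x right, y down, z forward; pixel columns grow to the right and rows downward; lengths in m; the calibration is good to about 2 mm. A picture is of the moment at which its call begins.
- env.close_job(): hands the job in, once; it reports no verdict.
The state is a dict: "time": time; "qpos": joint angles; "joint_velocities": joint speeds; "tau": joint torques, N m; "tcp_pos": TCP position; "tcp_rot": TCP orientation; "ft_force": force on the tool from outside, world axes, zero at the start; "torque": the same for the moment, N m; "finger_gap": finger opening in m.
Only numpy, scipy, OpenCV 4.12 (cv2) and the standard library are available. Lean on these libraries where they do the work, as an engineer would, in place of code of your own. Each camera call takes 0.05 s, during which the arm holds its last target. There are 200 camera calls.

### The job

Pack the two concrete cores and the square mortar prism into the plywood specimen box, all standing upright side by side on its floor, with the steel bracket on each core facing squarely towards the side of the box that carries the steel arrow. Set them down, do not drop them or let them topple, and leave the mould, the rubble, the gauge stand and the can where they are.

Things in the scene. Friction and masses are not known exactly. Their poses are not given: they have to be found in the camera images.
- box: Fixed open plywood box, outside 78 (x) x 176 (y) x 30 mm high, walls and floor 6 mm, inside 66 x 164 mm; cores and prism fit in one row along its y, in any order, 14 mm to spare in all. Origin: centre of its underside. +x points to the side with the arrow: a flat dark steel arrow at the middle of the +x wall, 24 to 28 mm up, pointing outwards (+x), tip 75 mm from the origin.
- wide_core: Loose standing concrete core, a cylinder 60 mm across and 90 mm high, about 0.6 kg. Origin: centre of its underside, z up along its axis. A dark steel bracket is bonded to its side at +x: 20 mm wide, sticking out 18 mm from the concrete, 34 to 44 mm above the underside (it passes over the box's rim).
- wide_core_bracket (a point): Outer end of the wide core's bracket, 48 mm from the axis on the core's +x, 39 mm above its underside.
- slim_core: Loose standing concrete core, a cylinder 50 mm across and 100 mm high, about 0.46 kg. Origin: centre of its underside, z up along its axis. A dark steel bracket is bonded to its side at +x: 20 mm wide, sticking out 18 mm from the concrete, 34 to 44 mm above the underside (it passes over the box's rim).
- slim_core_bracket (a point): Outer end of the slim core's bracket, 43 mm from the axis on the core's +x, 39 mm above its underside.
- prism: Loose pale mortar half prism, 40 x 40 mm square and 80 mm high, standing, about 0.28 kg, no bracket. Origin: centre of its underside; x and y square to its faces.
- mould: Bystander: empty steel cylinder mould, open at the top, 72 mm across and 90 mm high, with two clamp ribs at its +y and -y reaching 48 mm from the axis. Origin: centre of its underside.
- rubble: Bystander: broken lump of concrete, 60 x 45 mm and about 50 mm high. Origin: centre of its underside.
- gauge_stand: Bystander: dial gauge stand, grey base 90 (x) x 110 (y) x 22 mm, a column 220 mm high 30 mm to +x of the middle, and a dial gauge on an arm 166 to 214 mm up that reaches 54 mm to -x. Origin: centre of its underside.
- can: Bystander: closed can, 66 mm across and 100 mm high. Origin: centre of its underside.
Mind the look-alikes: they are no part of the job. Leave any green look-alike of the wide_core alone.

How it is judged:
By the outcome, as a careful person would: the job done as asked, in the order asked, and still so for the second after the job is handed in, with the robot touching nothing.
It also fails if it takes over 72 s, if anything falls off the work surface, if the arm or the gripper's body presses on something with over 40 N, if the wrist force passes 120 N, or if a joint passes its speed limit or range.

## Working session

There is one attempt and no reset: what is moved stays moved. The work goes in short steps, Python scripts to look and compute and a shell command to move; the robot and the scene stay as the last step left them, time stands still between calls to the robot, and variables do not carry over. Pictures are saved under pics/ and viewed, about 8 in all and at most 12, crops included, and the job is handed in when it is done.

```bash
ls; mkdir -p pics
cat > h.py <<'E'
import numpy as np, cv2
from plant import env, vision
def cam(n,save=None):
    d=vision.read_camera(n)
    if save: cv2.imwrite('pics/'+save,d['frame'])
    return d
def K(d):
    f=d['frame'].shape[0]/2/np.tan(np.radians(d['vfov'])/2); return f
def plane(d,u,v,z):
    T=np.array(d['world_from_camera']); r=T[:3,:3]@np.array([(u-d['cx'])/K(d),(v-d['cy'])/K(d),1]); o=T[:3,3]
    return o+r*(z-o[2])/r[2]
def cloud(d):
    v,u=np.mgrid[:400,:640]; z=d['range_z']; f=K(d)
    p=np.stack([(u-d['cx'])/f*z,(v-d['cy'])/f*z,z],-1); T=np.array(d['world_from_camera'])
    p=p@T[:3,:3].T+T[:3,3]; p[z<=0]=np.nan; return p
E
python3 - <<'E'
from h import *
s=env.observe()
for k in s: print(k,np.round(s[k],4).tolist())
for n in ['top','side']:
    d=cam(n,n+'0.png'); np.save(n+'0.npy',d,allow_pickle=True); print(n,K(d),d['cx'],d['cy'],np.round(d['world_from_camera'],3).tolist())
E
```

```text
pics
time 0.0
qpos [76.3659, 39.5337, -11.144, 89.747, 9.0123, 51.7077, -12.3235]
joint_velocities [0.0427, -0.1161, 0.0292, 0.0854, 0.0481, -0.04, -0.0433]
tau [-0.0017, -52.7563, -1.267, -15.3428, -0.0526, 0.0066, 0.0002]
tcp_pos [0.1675, -0.6015, 0.2379]
tcp_rot [[0.9633, 0.2685, -0.0006], [0.2685, -0.9633, 0.0018], [-0.0001, -0.0019, -1.0]]
ft_force [-0.5522, 0.1855, -0.603]
torque [-0.0496, 0.0071, -0.0034]
finger_gap 0.088
top 456.05517161125914 325.3447017843412 193.69765989550777 [[0.028, -0.992, 0.12, 0.386], [-1.0, -0.028, 0.003, -0.039], [0.001, -0.12, -0.993, 1.307], [0.0, 0.0, 0.0, 1.0]]
side 394.24257415109213 321.9599576390376 192.8206667970068 [[-0.943, -0.161, 0.291, 0.246], [-0.332, 0.485, -0.809, 0.719], [-0.011, -0.86, -0.511, 0.536], [0.0, 0.0, 0.0, 1.0]]
```

View pics/top0.png

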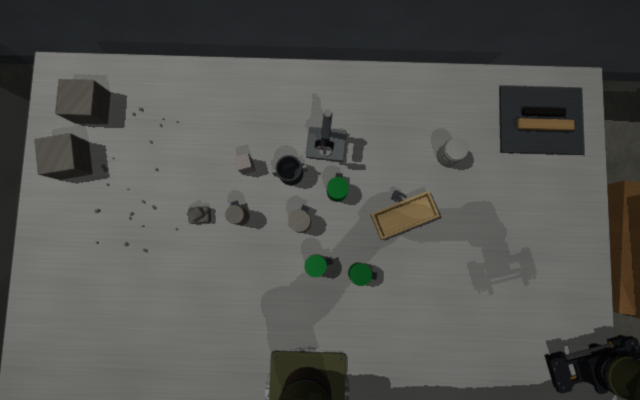

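View pics/side0.png

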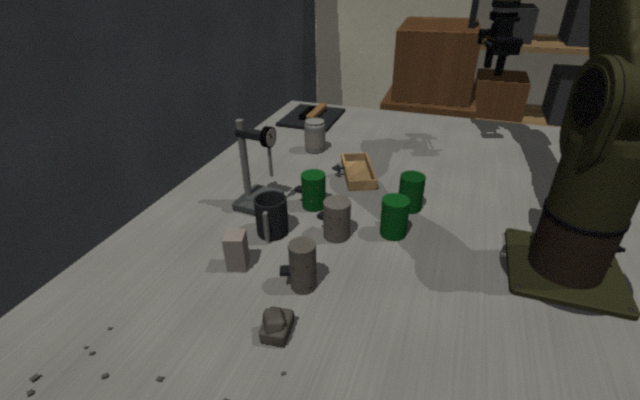

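The top view shows the box at about (405,215), with its arrow at (398,196). The two grey cores are at (300,220) and (237,213), and the prism is at (245,160). The mould is at (289,170), the stand at (327,145), the rubble at (200,214) and the can at (455,150). There are three green look-alikes at (338,188), (316,265) and (360,273). The wide_core must be the grey (300,220) one, since the green ones are excluded; I'll confirm in a crop.

Run:
```python
from h import *
d=np.load('top0.npy',allow_pickle=True).item()
im=d['frame'][130:250,190:450]
im=cv2.convertScaleAbs(im,alpha=1.8,beta=10)
cv2.imwrite('pics/c0.png',cv2.resize(im,None,fx=3,fy=3,interpolation=cv2.INTER_CUBIC))
P=cloud(d)
for (u,v) in [(300,219),(237,213),(243,158),(338,188),(405,215),(289,168),(200,213),(325,118)]: print(u,v,np.round(P[v,u],3))
```

```text
300 219 [0.463 0.03  0.094]
237 213 [0.474 0.197 0.1  ]
243 158 [0.627 0.192 0.08 ]
338 188 [ 0.55  -0.069  0.09 ]
405 215 [ 0.489 -0.265  0.005]
289 168 [0.615 0.072 0.007]
200 213 [0.475 0.31  0.045]
325 118 [ 0.71  -0.03   0.199]
```

View pics/c0.png

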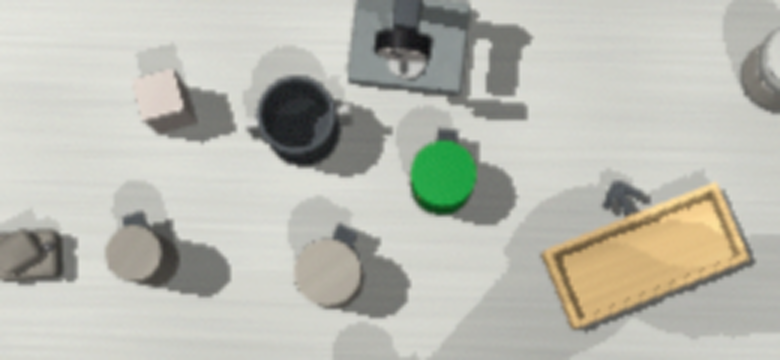

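The crop shows a wide grey core at crop (328,272), its bracket up-right at (346,235). The slim core is at (135,254), its bracket at (133,220), and the prism top is at (158,93). The box lies tilted, with its arrow up-left at (625,195). Next I measure them.

Run:
```python
from h import *
d=np.load('top0.npy',allow_pickle=True).item()
P=cloud(d)
def region(c,r,z0,z1):
    m=(np.hypot(P[...,0]-c[0],P[...,1]-c[1])<r)&(P[...,2]>z0)&(P[...,2]<z1); return m
def mask_xy(m,z):
    cs,_=cv2.findContours(m.astype(np.uint8),0,cv2.CHAIN_APPROX_NONE); c=max(cs,key=cv2.contourArea)
    return c.reshape(-1,2)
for n,c,h in [('wide',(.463,.03),.09),('slim',(.474,.197),.1),('prism',(.627,.192),.08)]:
    m=region(c,.06,h-.01,h+.012); q=mask_xy(m,h)
    w=np.array([plane(d,u,v,h)[:2] for u,v in q],np.float32)
    if n=='prism': print(n,cv2.minAreaRect(w)); ctr=w.mean(0)
    else:
        ctr,r=cv2.minEnclosingCircle(w); print(n,np.round(ctr,4),r)
        g=d['frame'].astype(int).max(-1)
        mb=region(ctr,.065,.03,.056)&(np.hypot(P[...,0]-ctr[0],P[...,1]-ctr[1])>.0)&(g<85)
        v,u=np.nonzero(mb); b=np.array([plane(d,a,bb,.044)[:2] for a,bb in zip(u,v)])
        s=np.hypot(*(b-ctr).T); b=b[(s>r)&(s<.06)]; bm=b.mean(0)
        print(' bracket n',len(b),bm,'ang',np.degrees(np.arctan2(*(bm-ctr)[::-1])),np.hypot(*(bm-ctr)))
m=region((.489,-.265),.12,.018,.045)
f=d['frame'].astype(int); m&=(f[...,2]-f[...,0]>30)
q=mask_xy(m,.03); w=np.array([plane(d,u,v,.03)[:2] for u,v in q],np.float32); R=cv2.minAreaRect(w); print('box',R)
v,u=np.nonzero((f.max(-1)<85)); k=(abs(u-398)<14)&(abs(v-196)<9); a=np.array([plane(d,x,y,.028)[:2] for x,y in zip(u[k],v[k])]); print('arrow',a.mean(0))
for n,c in [('green',(.55,-.069)),('mould',(.615,.072))]:
    q=mask_xy(region(c,.06,.08,.1),.09); w=np.array([plane(d,u,v,.09)[:2] for u,v in q],np.float32); print(n,cv2.minEnclosingCircle(w))
```

```text
wide [0.4599 0.0332] 0.029851242899894714
 bracket n 44 [0.49607092 0.02030381] ang -19.55602055618516 0.03839970759388087
slim [0.4714 0.2042] 0.02539205178618431
 bracket n 36 [0.50481616 0.21388537] ang 16.18133231601505 0.03474762299258946
prism ((0.6175705194473267, 0.19331511855125427), (0.0422099269926548, 0.04029998183250427), 18.55803108215332)
box ((0.4883541464805603, -0.2593303620815277), (0.07719530910253525, 0.17713016271591187), 23.18733024597168)
arrow [ 0.53789838 -0.24250964]
green ((0.551374614238739, -0.06791459023952484), 0.02994305081665516)
mould ((0.5993438959121704, 0.06192513555288315), 0.04119856655597687)
```

```bash
cat > plan.py <<'E'
import sys
from h import *
# plan.py x y z yaw n : tool-frame shift per row to reach target with n equal rows
def plan(x,y,z,yaw,n):
    s=env.observe(); R=np.array(s['tcp_rot']); p=np.array(s['tcp_pos'])
    y0=np.degrees(np.arctan2(R[1,0],R[0,0])); dy=(yaw-y0+180)%360-180
    D=(np.array([x,y,z])-p)/n
    print('t',round(s['time'],2),'at',p.round(4),'yaw',y0.round(2),'tilt',R[:2,2].round(4),'F',np.round(s['ft_force'],1),'gap',round(s['finger_gap'],4))
    for i in range(n):
        a=np.radians(y0+dy*i/n); c,s_=np.cos(a),np.sin(a)
        print(i,'dx %.4f dy %.4f dz %.4f az %.2f'%(c*D[0]+s_*D[1], s_*D[0]-c*D[1], -D[2], -dy/n))
if __name__=='__main__':
    a=list(map(float,sys.argv[1:])); plan(*a[:4],int(a[4]))
E
python3 plan.py .40 -.36 .25 15.6 8
```

```text
t 0.1 at [ 0.1676 -0.6015  0.238 ] yaw 15.58 tilt [-0.0005  0.0015] F [-1.1  0.1 -0.4] gap 0.0883
0 dx 0.0361 dy -0.0213 dz -0.0015 az -0.00
1 dx 0.0361 dy -0.0213 dz -0.0015 az -0.00
2 dx 0.0361 dy -0.0213 dz -0.0015 az -0.00
3 dx 0.0361 dy -0.0213 dz -0.0015 az -0.00
4 dx 0.0361 dy -0.0213 dz -0.0015 az -0.00
5 dx 0.0361 dy -0.0213 dz -0.0015 az -0.00
6 dx 0.0361 dy -0.0213 dz -0.0015 az -0.00
7 dx 0.0361 dy -0.0213 dz -0.0015 az -0.00
```

```bash
python3 -m creep '[{"dx":0.036,"dy":-0.0213,"dz":-0.0015},{"dx":0.036,"dy":-0.0213,"dz":-0.0015},{"dx":0.036,"dy":-0.0213,"dz":-0.0015},{"dx":0.036,"dy":-0.0213,"dz":-0.0015},{"dx":0.036,"dy":-0.0213,"dz":-0.0015},{"dx":0.036,"dy":-0.0213,"dz":-0.0015},{"dx":0.036,"dy":-0.0213,"dz":-0.0015},{"dx":0.036,"dy":-0.0213,"dz":-0.0015}]'
python3 plan.py .42 -.05 .25 70.4 8; python3 -c "
from h import *
d=cam('wrist','w1.png'); np.save('w1.npy',d,allow_pickle=True)"
```

```text
t 0.1 at [ 0.1676 -0.6015  0.238 ] yaw 15.58 tilt [-0.0005  0.0015] F [-1.1  0.1 -0.4] gap 0.0883
0 dx 0.0489 dy -0.0579 dz -0.0015 az -6.85
1 dx 0.0555 dy -0.0517 dz -0.0015 az -6.85
2 dx 0.0612 dy -0.0447 dz -0.0015 az -6.85
3 dx 0.0661 dy -0.0371 dz -0.0015 az -6.85
4 dx 0.0701 dy -0.0289 dz -0.0015 az -6.85
5 dx 0.0730 dy -0.0204 dz -0.0015 az -6.85
6 dx 0.0749 dy -0.0115 dz -0.0015 az -6.85
7 dx 0.0758 dy -0.0025 dz -0.0015 az -6.85invalid input at $[0]: expected keys dx, dy, dz, ax, ay, az, fingers
```

View pics/w1.png

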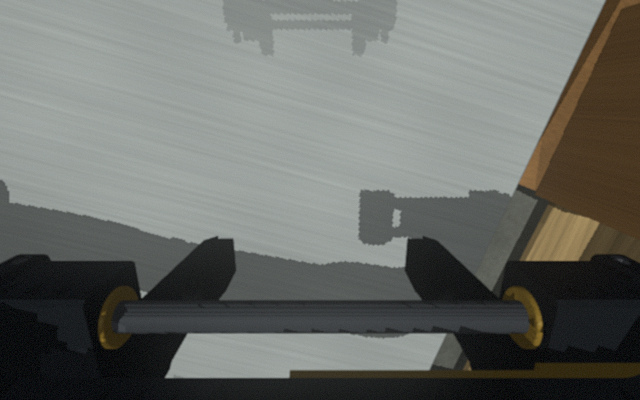

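The move was refused because every key is required. The wrist view shows only the fingers and bare table.

```bash
python3 -m creep '[{"dx":0.036,"dy":-0.0213,"dz":-0.0015,"ax":0,"ay":0,"az":0,"fingers":0.088},{"dx":0.036,"dy":-0.0213,"dz":-0.0015,"ax":0,"ay":0,"az":0,"fingers":0.088},{"dx":0.036,"dy":-0.0213,"dz":-0.0015,"ax":0,"ay":0,"az":0,"fingers":0.088},{"dx":0.036,"dy":-0.0213,"dz":-0.0015,"ax":0,"ay":0,"az":0,"fingers":0.088},{"dx":0.036,"dy":-0.0213,"dz":-0.0015,"ax":0,"ay":0,"az":0,"fingers":0.088},{"dx":0.036,"dy":-0.0213,"dz":-0.0015,"ax":0,"ay":0,"az":0,"fingers":0.088},{"dx":0.036,"dy":-0.0213,"dz":-0.0015,"ax":0,"ay":0,"az":0,"fingers":0.088},{"dx":0.036,"dy":-0.0213,"dz":-0.0015,"ax":0,"ay":0,"az":0,"fingers":0.088}]'
python3 plan.py .42 -.05 .25 70.4 8; python3 -c "
from h import *
d=cam('wrist','w2.png'); np.save('w2.npy',d,allow_pickle=True); print(np.round(d['world_from_camera'],3).tolist(),K(d))"
```

```text
time: 0.95
tcp_pos: [0.4004, -0.3592, 0.2507]
tcp_rot: [[0.963, 0.268, -0.0], [0.268, -0.963, 0.0], [-0.0, -0.0, -1.0]]
ft_force: [-0.3, 0.2, 0.4]
finger_gap: 0.0881
t 0.95 at [ 0.4004 -0.3592  0.2507] yaw 15.57 tilt [-0.0002  0.0001] F [-0.3  0.2  0.4] gap 0.0881
0 dx 0.0127 dy -0.0366 dz 0.0001 az -6.85
1 dx 0.0170 dy -0.0348 dz 0.0001 az -6.85
2 dx 0.0210 dy -0.0325 dz 0.0001 az -6.85
3 dx 0.0248 dy -0.0298 dz 0.0001 az -6.85
4 dx 0.0281 dy -0.0266 dz 0.0001 az -6.85
5 dx 0.0311 dy -0.0230 dz 0.0001 az -6.85
6 dx 0.0336 dy -0.0192 dz 0.0001 az -6.85
7 dx 0.0357 dy -0.0150 dz 0.0001 az -6.85
[[0.269, -0.921, -0.281, 0.474], [-0.963, -0.257, -0.078, -0.339], [-0.0, 0.292, -0.956, 0.398], [0.0, 0.0, 0.0, 1.0]] 313.7836835013595
```

View pics/w2.png

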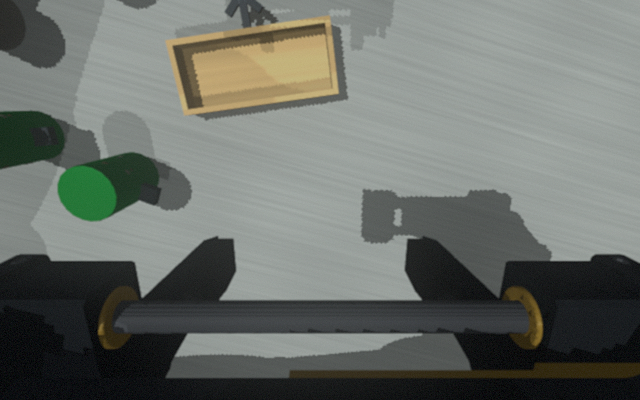

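The wrist view shows the whole box (corners about (168,42), (330,17), (340,95), (188,115)), with its arrow above at (250,12) and two green look-alikes on the left. I measure the box again from this view.

Run:
```python
from h import *
d=np.load('w2.npy',allow_pickle=True).item(); P=cloud(d); f=d['frame'].astype(int)
m=((f[...,2]-f[...,0]>35)&(np.mgrid[:400,:640][0]<130)&(P[...,2]>-.01)).astype(np.uint8)
cs,_=cv2.findContours(m,0,cv2.CHAIN_APPROX_NONE); c=max(cs,key=cv2.contourArea)
# rim only: far side walls hidden; near wall outer face visible -> use depth
q=[tuple(x) for x in c.reshape(-1,2)]
rm=m.astype(bool)&(P[...,2]>.024)
v,u=np.nonzero(rm); w=np.array([plane(d,a,b,.03)[:2] for a,b in zip(u,v)],np.float32)
print(len(w),cv2.minAreaRect(w)); w2=np.array([plane(d,a,b,.03)[:2] for a,b in q],np.float32); print(cv2.minAreaRect(w2))
g=(f.max(-1)<90)&(P[...,2]>.012)&(P[...,2]<.04)&(np.mgrid[:400,:640][0]<40)&(abs(np.mgrid[:400,:640][1]-250)<40)
v,u=np.nonzero(g); a=np.array([plane(d,x,y,.028)[:2] for x,y in zip(u,v)]); print(len(a),a.mean(0))
```

```text
2841 ((0.4884221851825714, -0.25958186388015747), (0.07846566289663315, 0.17616793513298035), 23.328031539916992)
((0.4887101948261261, -0.2598799765110016), (0.07906129956245422, 0.1769440621137619), 23.32902717590332)
672 [ 0.53463976 -0.24351791]
```

```bash
python3 -m creep '[{"dx":0.0127,"dy":-0.0366,"dz":0,"ax":0,"ay":0,"az":-6.85,"fingers":0.088},{"dx":0.017,"dy":-0.0348,"dz":0,"ax":0,"ay":0,"az":-6.85,"fingers":0.088},{"dx":0.021,"dy":-0.0325,"dz":0,"ax":0,"ay":0,"az":-6.85,"fingers":0.088},{"dx":0.0248,"dy":-0.0298,"dz":0,"ax":0,"ay":0,"az":-6.85,"fingers":0.088},{"dx":0.0281,"dy":-0.0266,"dz":0,"ax":0,"ay":0,"az":-6.85,"fingers":0.088},{"dx":0.0311,"dy":-0.023,"dz":0,"ax":0,"ay":0,"az":-6.85,"fingers":0.088},{"dx":0.0336,"dy":-0.0192,"dz":0,"ax":0,"ay":0,"az":-6.85,"fingers":0.088},{"dx":0.0357,"dy":-0.015,"dz":0,"ax":0,"ay":0,"az":-6.85,"fingers":0.088}]'
python3 plan.py .46 .033 .25 70.4 4; python3 -c "
from h import *
d=cam('wrist','w3.png'); np.save('w3.npy',d,allow_pickle=True)"
```

```text
time: 1.8
tcp_pos: [0.4189, -0.0502, 0.2507]
tcp_rot: [[0.331, 0.943, 0.0], [0.943, -0.331, -0.0], [-0.0, 0.0, -1.0]]
ft_force: [0.5, 0.2, -0.4]
finger_gap: 0.0881
t 1.8 at [ 0.4189 -0.0502  0.2507] yaw 70.64 tilt [ 0.0001 -0.0002] F [ 0.5  0.2 -0.4] gap 0.0881
0 dx 0.0230 dy 0.0028 dz 0.0002 az 0.06
1 dx 0.0230 dy 0.0028 dz 0.0002 az 0.06
2 dx 0.0230 dy 0.0028 dz 0.0002 az 0.06
3 dx 0.0231 dy 0.0027 dz 0.0002 az 0.06
```

View pics/w3.png

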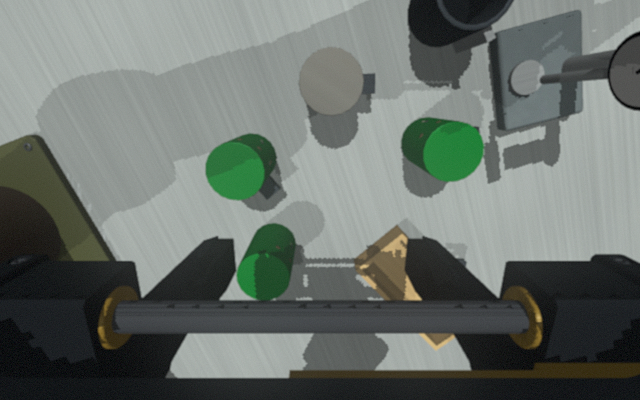

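The wrist view shows the wide core at (331,80), its bracket at (369,83), the three green ones, the mould at the top and the stand at the right. I measure the wide core from this view.

```bash
cat > core.py <<'E'
from h import *
def core(fn,c,h,rad):
    d=np.load(fn,allow_pickle=True).item(); P=cloud(d); f=d['frame'].astype(int)
    D=np.hypot(P[...,0]-c[0],P[...,1]-c[1])
    m=((D<.05)&(abs(P[...,2]-h)<.006)).astype(np.uint8)
    cs,_=cv2.findContours(m,0,cv2.CHAIN_APPROX_NONE); q=max(cs,key=cv2.contourArea).reshape(-1,2)
    w=np.array([plane(d,*x,h)[:2] for x in q],np.float32); ctr,r=cv2.minEnclosingCircle(w); mm=cv2.moments(w.reshape(-1,1,2))
    cen=np.array([mm['m10'],mm['m01']])/mm['m00']
    D=np.hypot(P[...,0]-cen[0],P[...,1]-cen[1])
    g=(D>rad+.003)&(D<rad+.022)&(abs(P[...,2]-.044)<.005)&(f.max(-1)<100)
    v,u=np.nonzero(g); b=np.array([plane(d,x,y,.044)[:2] for x,y in zip(u,v)])
    print('circle',np.round(ctr,4),round(r,4),'centroid',cen.round(4),'n',len(b),'dir',np.degrees(np.arctan2(*(b.mean(0)-cen)[::-1])).round(2), np.hypot(*(b.mean(0)-cen)).round(4), 'rect',cv2.minAreaRect(b.astype(np.float32)) if len(b) else 0)
E
python3 -c "
from core import *
core('w3.npy',(.46,.033),.09,.03)"
```

```text
circle [0.4593 0.0335] 0.0299 centroid [0.4594 0.0336] n 241 dir -17.81 0.0417 rect ((0.498603880405426, 0.021070076152682304), (0.01898673176765442, 0.013862582854926586), 70.65215301513672)
```

```bash
python3 -m creep '[{"dx":0.0308,"dy":0.0035,"dz":0,"ax":0,"ay":0,"az":0,"fingers":0.088},{"dx":0.0308,"dy":0.0035,"dz":0,"ax":0,"ay":0,"az":0,"fingers":0.088},{"dx":0.0308,"dy":0.0035,"dz":0,"ax":0,"ay":0,"az":-0.9,"fingers":0.088},{"dx":0,"dy":0,"dz":0.035,"ax":0,"ay":0,"az":0,"fingers":0.088},{"dx":0,"dy":0,"dz":0.04,"ax":0,"ay":0,"az":0,"fingers":0.088},{"dx":0,"dy":0,"dz":0.045,"ax":0,"ay":0,"az":0,"fingers":0.088},{"dx":0,"dy":0,"dz":0.045,"ax":0,"ay":0,"az":0,"fingers":0.088},{"dx":0,"dy":0,"dz":0.033,"ax":0,"ay":0,"az":0,"fingers":0.088}]'
python3 plan.py .4594 .0336 .052 71.5 1
```

```text
time: 2.65
tcp_pos: [0.4594, 0.0315, 0.0505]
tcp_rot: [[0.321, 0.947, -0.002], [0.947, -0.321, -0.0], [-0.001, -0.001, -1.0]]
ft_force: [0.5, -0.1, 0.6]
finger_gap: 0.0876
t 2.65 at [0.4594 0.0315 0.0505] yaw 71.26 tilt [-0.0015 -0.0004] F [ 0.5 -0.1  0.6] gap 0.0876
0 dx 0.0019 dy -0.0007 dz -0.0015 az -0.24
```

```bash
python3 -m creep '[{"dx":0,"dy":0,"dz":0,"ax":0,"ay":0,"az":0,"fingers":0.05},{"dx":0,"dy":0,"dz":0,"ax":0,"ay":0,"az":0,"fingers":0.05},{"dx":0,"dy":0,"dz":0,"ax":0,"ay":0,"az":0,"fingers":0.05},{"dx":0,"dy":0,"dz":0,"ax":0,"ay":0,"az":0,"fingers":0.05},{"dx":0,"dy":0,"dz":0,"ax":0,"ay":0,"az":0,"fingers":0.05},{"dx":0,"dy":0,"dz":0,"ax":0,"ay":0,"az":0,"fingers":0.05},{"dx":0,"dy":0,"dz":0,"ax":0,"ay":0,"az":0,"fingers":0.05},{"dx":0,"dy":0,"dz":0,"ax":0,"ay":0,"az":0,"fingers":0.05}]'
python3 plan.py .4594 .0336 .052 71.5 1
```

```text
time: 3.45
tcp_pos: [0.4598, 0.032, 0.0544]
tcp_rot: [[0.321, 0.947, 0.001], [0.947, -0.321, 0.0], [0.001, 0.001, -1.0]]
ft_force: [-3.2, 0.8, 8.6]
finger_gap: 0.0594
t 3.45 at [0.4598 0.032  0.0544] yaw 71.27 tilt [0.0013 0.0003] F [-3.2  0.8  8.6] gap 0.0594
0 dx 0.0013 dy -0.0009 dz 0.0024 az -0.23
```

```bash
python3 -m creep '[{"dx":0,"dy":0,"dz":-0.01,"ax":0,"ay":0,"az":0,"fingers":0.05},{"dx":0,"dy":0,"dz":-0.025,"ax":0,"ay":0,"az":0,"fingers":0.05},{"dx":0,"dy":0,"dz":-0.04,"ax":0,"ay":0,"az":0,"fingers":0.05},{"dx":0,"dy":0,"dz":-0.04,"ax":0,"ay":0,"az":0,"fingers":0.05},{"dx":0,"dy":0,"dz":-0.025,"ax":0,"ay":0,"az":0,"fingers":0.05},{"dx":-0.02,"dy":0.007,"dz":0,"ax":0,"ay":0,"az":-3,"fingers":0.05},{"dx":-0.03,"dy":0.01,"dz":0,"ax":0,"ay":0,"az":-3,"fingers":0.05},{"dx":-0.03,"dy":0.01,"dz":0,"ax":0,"ay":0,"az":-3,"fingers":0.05}]'
python3 plan.py .508 -.305 .195 112.8 8; python3 -c "
from h import *
d=cam('wrist','w4.png'); np.save('w4.npy',d,allow_pickle=True)
d=cam('side','s4.png')
a=cv2.imread('pics/w4.png'); a=cv2.resize(a,(400,250)); b=cv2.resize(d['frame'][80:320,160:480],(400,300)); cv2.imwrite('pics/m4.png',np.vstack([a,b]))"
```

```text
time: 4.25
tcp_pos: [0.4643, -0.0537, 0.1939]
tcp_rot: [[0.166, 0.986, 0.001], [0.986, -0.166, -0.001], [-0.001, 0.001, -1.0]]
ft_force: [0.8, -0.8, -5.6]
finger_gap: 0.0592
t 4.25 at [ 0.4643 -0.0537  0.1939] yaw 80.43 tilt [ 0.0007 -0.0011] F [ 0.8 -0.8 -5.6] gap 0.0592
0 dx -0.0301 dy 0.0106 dz -0.0001 az -4.05
1 dx -0.0307 dy 0.0085 dz -0.0001 az -4.05
2 dx -0.0313 dy 0.0063 dz -0.0001 az -4.05
3 dx -0.0316 dy 0.0040 dz -0.0001 az -4.05
4 dx -0.0318 dy 0.0018 dz -0.0001 az -4.05
5 dx -0.0319 dy -0.0004 dz -0.0001 az -4.05
6 dx -0.0318 dy -0.0027 dz -0.0001 az -4.05
7 dx -0.0315 dy -0.0049 dz -0.0001 az -4.05
```

View pics/m4.png

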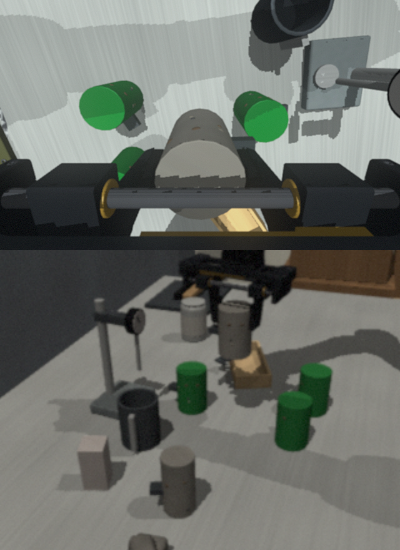

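The core is held upright and clear of everything. I carry it to above its slot.

```bash
python3 -m creep '[{"dx":-0.0301,"dy":0.0106,"dz":0,"ax":0,"ay":0,"az":-4.05,"fingers":0.05},{"dx":-0.0307,"dy":0.0085,"dz":0,"ax":0,"ay":0,"az":-4.05,"fingers":0.05},{"dx":-0.0313,"dy":0.0063,"dz":0,"ax":0,"ay":0,"az":-4.05,"fingers":0.05},{"dx":-0.0316,"dy":0.004,"dz":0,"ax":0,"ay":0,"az":-4.05,"fingers":0.05},{"dx":-0.0318,"dy":0.0018,"dz":0,"ax":0,"ay":0,"az":-4.05,"fingers":0.05},{"dx":-0.0319,"dy":-0.0004,"dz":0,"ax":0,"ay":0,"az":-4.05,"fingers":0.05},{"dx":-0.0318,"dy":-0.0027,"dz":0,"ax":0,"ay":0,"az":-4.05,"fingers":0.05},{"dx":-0.0315,"dy":-0.0049,"dz":0,"ax":0,"ay":0,"az":-4.05,"fingers":0.05}]' >/dev/null
python3 plan.py .508 -.305 .195 112.8 1; python3 -c "
from h import *
d=cam('top','t5.png'); np.save('t5.npy',d,allow_pickle=True)
d=cam('wrist','w5.png'); np.save('w5.npy',d,allow_pickle=True)
P=cloud(d); f=d['frame'].astype(int)
s=env.observe(); p=np.array(s['tcp_pos']); print(p)
# bracket: expected height tip-? bracket top z = bottom+.044
m=(np.hypot(P[...,0]-p[0],P[...,1]-p[1])<.06)&(P[...,2]<.205)&(P[...,2]>.1)
v,u=np.nonzero(m); import sys
a=cv2.imread('pics/w5.png'); cv2.imwrite('pics/c5.png',cv2.resize(a[80:340,140:500],None,fx=2,fy=2))"
```

```text
t 5.15 at [ 0.507  -0.3054  0.1932] yaw 112.76 tilt [-0.0009 -0.0006] F [ 0.6  0.8 -6. ] gap 0.0593
0 dx 0.0000 dy 0.0011 dz -0.0018 az -0.04
[ 0.5063505  -0.3108727   0.19243064]
```

View pics/c5.png

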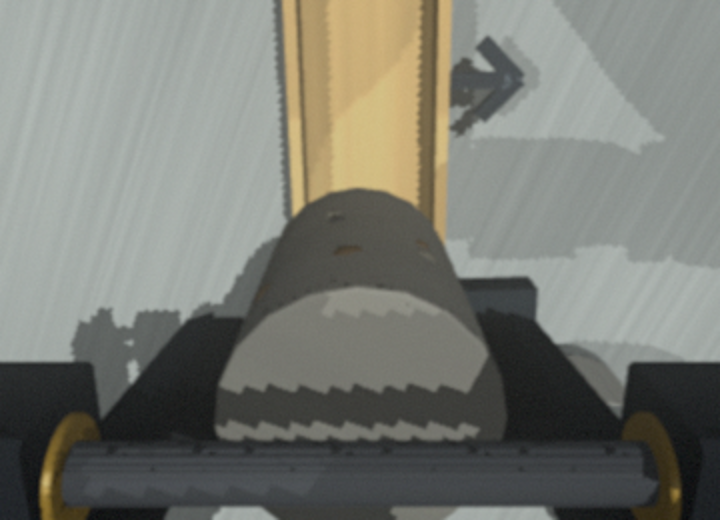

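The bracket shows at the right of the held core (crop (460–535, 280)), and the row of the box lies straight ahead. I check the bracket edge's direction and the settled pose.

```bash
python3 - <<'E'
from h import *
d=np.load('w5.npy',allow_pickle=True).item(); P=cloud(d); f=d['frame']
# +bracket side face/top edge
for v in (220,222,226,230): print(v,[P[v,u].round(4).tolist() for u in (376,384,392,400,404)])
sub=P[215:245,372:408].reshape(-1,3); 
k=(abs(sub[:,2]-.177)<.012); q=sub[k]; print(k.sum())
if k.sum()>20:
    l=cv2.fitLine(q[:,:2].astype(np.float32),cv2.DIST_HUBER,0,.01,.01).ravel(); print('dir',np.degrees(np.arctan2(l[1],l[0])), q[:,2].min(),q[:,2].max())
E
python3 plan.py .5082 -.3054 .15 112.8 2
```

```text
220 [[0.5327, -0.2913, 0.1736], [0.5365, -0.2892, 0.1748], [0.54, -0.2871, 0.1765], [0.544, -0.2853, 0.1768], [0.5463, -0.2846, 0.1762]]
222 [[0.5316, -0.2909, 0.1787], [0.5355, -0.2891, 0.179], [0.5395, -0.2874, 0.1792], [0.5435, -0.2857, 0.1792], [0.5454, -0.2848, 0.1796]]
226 [[0.5312, -0.2917, 0.1828], [0.5352, -0.2901, 0.1828], [0.539, -0.2883, 0.1832], [0.5429, -0.2866, 0.1834], [0.5451, -0.286, 0.1828]]
230 [[nan, nan, nan], [0.5366, -0.2926, 0.1817], [0.5403, -0.2906, 0.1826], [0.5438, -0.2886, 0.1837], [0.5461, -0.288, 0.183]]
674
dir 15.474511 0.17216909236403188 0.18476187340210817
t 5.25 at [ 0.5064 -0.3109  0.1924] yaw 112.17 tilt [-0.0009 -0.0048] F [ 0.2 -1.  -6. ] gap 0.0592
0 dx 0.0022 dy 0.0019 dz 0.0212 az -0.31
1 dx 0.0022 dy 0.0019 dz 0.0212 az -0.31
```

```bash
python3 -m creep '[{"dx":0,"dy":0,"dz":0.015,"ax":0,"ay":0,"az":0,"fingers":0.05},{"dx":0,"dy":0,"dz":0.02,"ax":0,"ay":0,"az":0,"fingers":0.05},{"dx":0,"dy":0,"dz":0.02,"ax":0,"ay":0,"az":0,"fingers":0.05},{"dx":0,"dy":0,"dz":0.015,"ax":0,"ay":0,"az":0,"fingers":0.05},{"dx":0,"dy":0,"dz":0,"ax":0,"ay":0,"az":0,"fingers":0.05},{"dx":0,"dy":0,"dz":0,"ax":0,"ay":0,"az":0,"fingers":0.05},{"dx":0,"dy":0,"dz":0,"ax":0,"ay":0,"az":0,"fingers":0.05},{"dx":0,"dy":0,"dz":0,"ax":0,"ay":0,"az":0,"fingers":0.05}]' >/dev/null; python3 plan.py .5082 -.3054 .063 112.8 1
```

```text
t 6.05 at [ 0.5086 -0.3037  0.1237] yaw 112.67 tilt [ 0.0017 -0.0008] F [ 0.7 -0.3 -5.5] gap 0.0592
0 dx -0.0014 dy -0.0011 dz 0.0607 az -0.13
```

```bash
python3 -m creep '[{"dx":-0.0014,"dy":-0.001,"dz":0.012,"ax":0,"ay":0,"az":0,"fingers":0.05},{"dx":0,"dy":0,"dz":0.015,"ax":0,"ay":0,"az":0,"fingers":0.05},{"dx":0,"dy":0,"dz":0.015,"ax":0,"ay":0,"az":0,"fingers":0.05},{"dx":0,"dy":0,"dz":0.008,"ax":0,"ay":0,"az":0,"fingers":0.05},{"dx":0,"dy":0,"dz":0.005,"ax":0,"ay":0,"az":0,"fingers":0.05},{"dx":0,"dy":0,"dz":0.004,"ax":0,"ay":0,"az":0,"fingers":0.05},{"dx":0,"dy":0,"dz":0,"ax":0,"ay":0,"az":0,"fingers":0.05},{"dx":0,"dy":0,"dz":0,"ax":0,"ay":0,"az":0,"fingers":0.05}]' >/dev/null; python3 plan.py .5082 -.3054 .060 112.8 1
```

```text
t 6.85 at [ 0.5079 -0.3054  0.064 ] yaw 112.67 tilt [ 0.0006 -0.0002] F [-0.4  0.1 -6.2] gap 0.0595
0 dx -0.0001 dy 0.0003 dz 0.0040 az -0.13
```

```bash
python3 -m creep '[{"dx":0,"dy":0,"dz":0.001,"ax":0,"ay":0,"az":0,"fingers":0.05},{"dx":0,"dy":0,"dz":0.001,"ax":0,"ay":0,"az":0,"fingers":0.05},{"dx":0,"dy":0,"dz":0.001,"ax":0,"ay":0,"az":0,"fingers":0.05},{"dx":0,"dy":0,"dz":0.001,"ax":0,"ay":0,"az":0,"fingers":0.05},{"dx":0,"dy":0,"dz":0,"ax":0,"ay":0,"az":0,"fingers":0.05},{"dx":0,"dy":0,"dz":0,"ax":0,"ay":0,"az":0,"fingers":0.05},{"dx":0,"dy":0,"dz":0,"ax":0,"ay":0,"az":0,"fingers":0.05},{"dx":0,"dy":0,"dz":0,"ax":0,"ay":0,"az":0,"fingers":0.05}]' >/dev/null; python3 plan.py .5082 -.3054 .060 112.8 1
```

```text
t 7.65 at [ 0.5077 -0.3055  0.0605] yaw 112.67 tilt [ 0.0004 -0.0008] F [-4.1 -0.9  7.3] gap 0.0595
0 dx -0.0001 dy 0.0005 dz 0.0005 az -0.13
```

Contact: the vertical force changed sign to +7 N, so the core stands on the floor. I release it and rise.

```bash
python3 -m creep '[{"dx":0,"dy":0,"dz":0,"ax":0,"ay":0,"az":0,"fingers":0.065},{"dx":0,"dy":0,"dz":0,"ax":0,"ay":0,"az":0,"fingers":0.075},{"dx":0,"dy":0,"dz":0,"ax":0,"ay":0,"az":0,"fingers":0.085},{"dx":0,"dy":0,"dz":0,"ax":0,"ay":0,"az":0,"fingers":0.085},{"dx":0,"dy":0,"dz":0,"ax":0,"ay":0,"az":0,"fingers":0.085},{"dx":0,"dy":0,"dz":-0.02,"ax":0,"ay":0,"az":0,"fingers":0.085},{"dx":0,"dy":0,"dz":-0.05,"ax":0,"ay":0,"az":0,"fingers":0.085},{"dx":0,"dy":0,"dz":-0.05,"ax":0,"ay":0,"az":0,"fingers":0.085}]'; python3 plan.py .45 -.03 .24 112.7 8
```

```text
time: 8.45
tcp_pos: [0.5069, -0.3049, 0.1803]
tcp_rot: [[-0.386, 0.923, -0.002], [0.923, 0.386, 0.002], [0.002, -0.001, -1.0]]
ft_force: [0.9, -0.6, 0.2]
finger_gap: 0.0848
t 8.45 at [ 0.5069 -0.3049  0.1803] yaw 112.7 tilt [-0.0022  0.0015] F [ 0.9 -0.6  0.2] gap 0.0848
0 dx 0.0344 dy 0.0067 dz -0.0075 az 0.00
1 dx 0.0344 dy 0.0067 dz -0.0075 az 0.00
2 dx 0.0344 dy 0.0067 dz -0.0075 az 0.00
3 dx 0.0344 dy 0.0067 dz -0.0075 az 0.00
4 dx 0.0344 dy 0.0067 dz -0.0075 az 0.00
5 dx 0.0344 dy 0.0067 dz -0.0075 az 0.00
6 dx 0.0344 dy 0.0067 dz -0.0075 az 0.00
7 dx 0.0344 dy 0.0067 dz -0.0075 az 0.00
```

```bash
python3 -m creep '[{"dx":0.0344,"dy":0.0067,"dz":-0.0075,"ax":0,"ay":0,"az":0,"fingers":0.085},{"dx":0.0344,"dy":0.0067,"dz":-0.0075,"ax":0,"ay":0,"az":0,"fingers":0.085},{"dx":0.0344,"dy":0.0067,"dz":-0.0075,"ax":0,"ay":0,"az":0,"fingers":0.085},{"dx":0.0344,"dy":0.0067,"dz":-0.0075,"ax":0,"ay":0,"az":0,"fingers":0.085},{"dx":0.0344,"dy":0.0067,"dz":-0.0075,"ax":0,"ay":0,"az":0,"fingers":0.085},{"dx":0.0344,"dy":0.0067,"dz":-0.0075,"ax":0,"ay":0,"az":0,"fingers":0.085},{"dx":0.0344,"dy":0.0067,"dz":-0.0075,"ax":0,"ay":0,"az":0,"fingers":0.085},{"dx":0.0344,"dy":0.0067,"dz":-0.0075,"ax":0,"ay":0,"az":0,"fingers":0.085}]' >/dev/null
python3 -m creep '[{"dx":0.0217,"dy":0.0088,"dz":0,"ax":0,"ay":0,"az":1.1,"fingers":0.088},{"dx":0.0217,"dy":0.0088,"dz":0,"ax":0,"ay":0,"az":1.1,"fingers":0.088},{"dx":0.0217,"dy":0.0088,"dz":0,"ax":0,"ay":0,"az":1.1,"fingers":0.088},{"dx":0.0217,"dy":0.0088,"dz":0,"ax":0,"ay":0,"az":1.1,"fingers":0.088},{"dx":0.0217,"dy":0.0088,"dz":0,"ax":0,"ay":0,"az":1.1,"fingers":0.088},{"dx":0.0217,"dy":0.0088,"dz":0,"ax":0,"ay":0,"az":1,"fingers":0.088},{"dx":0,"dy":0,"dz":0,"ax":0,"ay":0,"az":0,"fingers":0.088},{"dx":0,"dy":0,"dz":0,"ax":0,"ay":0,"az":0,"fingers":0.088}]' >/dev/null
python3 - <<'E'
from core import *
d=cam('wrist','w6.png'); np.save('w6.npy',d,allow_pickle=True); core('w6.npy',(.4714,.2042),.1,.025)
d=cam('top','t6.png'); np.save('t6.npy',d,allow_pickle=True); core('t6.npy',(.5077,-.304),.096,.03)
E
python3 plan.py .4714 .2042 .052 106.2 1
```

```text
circle [0.4708 0.2051] 0.0251 centroid [0.4707 0.2051] n 112 dir 20.13 0.0405 rect ((0.5086758136749268, 0.21910469233989716), (0.006220693234354258, 0.018495233729481697), 16.91135025024414)
circle [ 0.5068 -0.3043] 0.0302 centroid [ 0.507  -0.3043] n 12 dir 23.54 0.0418 rect ((0.5444083213806152, -0.2884887158870697), (0.013028984889388084, 0.021460704505443573), 17.554948806762695)
t 10.15 at [0.456  0.108  0.2395] yaw 106.1 tilt [-0.0007 -0.0015] F [-0.5  0.2  0.2] gap 0.0879
0 dx 0.0882 dy 0.0415 dz 0.1875 az -0.10
```

```bash
python3 -m creep '[{"dx":0.0297,"dy":0.0137,"dz":0,"ax":0,"ay":0,"az":0,"fingers":0.088},{"dx":0.0297,"dy":0.0137,"dz":0,"ax":0,"ay":0,"az":0,"fingers":0.088},{"dx":0.0297,"dy":0.0137,"dz":0.01,"ax":0,"ay":0,"az":-0.9,"fingers":0.088},{"dx":0,"dy":0,"dz":0.04,"ax":0,"ay":0,"az":0,"fingers":0.088},{"dx":0,"dy":0,"dz":0.05,"ax":0,"ay":0,"az":0,"fingers":0.088},{"dx":0,"dy":0,"dz":0.045,"ax":0,"ay":0,"az":0,"fingers":0.088},{"dx":0,"dy":0,"dz":0.038,"ax":0,"ay":0,"az":0,"fingers":0.088},{"dx":0,"dy":0,"dz":0,"ax":0,"ay":0,"az":0,"fingers":0.088}]' >/dev/null
python3 plan.py .4707 .2051 .055 107 1
python3 -m creep '[{"dx":0,"dy":0,"dz":0,"ax":0,"ay":0,"az":0,"fingers":0.04},{"dx":0,"dy":0,"dz":0,"ax":0,"ay":0,"az":0,"fingers":0.04},{"dx":0,"dy":0,"dz":0,"ax":0,"ay":0,"az":0,"fingers":0.04},{"dx":0,"dy":0,"dz":0,"ax":0,"ay":0,"az":0,"fingers":0.04},{"dx":0,"dy":0,"dz":0,"ax":0,"ay":0,"az":0,"fingers":0.04},{"dx":0,"dy":0,"dz":0,"ax":0,"ay":0,"az":0,"fingers":0.04},{"dx":0,"dy":0,"dz":0,"ax":0,"ay":0,"az":0,"fingers":0.04},{"dx":0,"dy":0,"dz":0,"ax":0,"ay":0,"az":0,"fingers":0.04}]' >/dev/null
python3 plan.py .4707 .2051 .055 107 1
```

```text
t 10.95 at [0.4685 0.2035 0.0529] yaw 107.04 tilt [-0.0071 -0.0058] F [-0.1 -1.3  0.5] gap 0.0879
0 dx 0.0008 dy 0.0026 dz -0.0021 az 0.04
t 11.75 at [0.471  0.2066 0.0575] yaw 107.08 tilt [ 0.001  -0.0001] F [-0.9 -1.   7.4] gap 0.0491
0 dx -0.0013 dy -0.0008 dz 0.0025 az 0.08
```

```bash
python3 -m creep '[{"dx":0,"dy":0,"dz":-0.01,"ax":0,"ay":0,"az":0,"fingers":0.04},{"dx":0,"dy":0,"dz":-0.025,"ax":0,"ay":0,"az":0,"fingers":0.04},{"dx":0,"dy":0,"dz":-0.04,"ax":0,"ay":0,"az":0,"fingers":0.04},{"dx":0,"dy":0,"dz":-0.04,"ax":0,"ay":0,"az":0,"fingers":0.04},{"dx":0,"dy":0,"dz":-0.025,"ax":0,"ay":0,"az":0,"fingers":0.04},{"dx":0,"dy":0,"dz":0,"ax":0,"ay":0,"az":0,"fingers":0.04},{"dx":0,"dy":0,"dz":0,"ax":0,"ay":0,"az":0,"fingers":0.04},{"dx":0,"dy":0,"dz":0,"ax":0,"ay":0,"az":0,"fingers":0.04}]' >/dev/null
python3 plan.py .445 -.02 .198 107 8 | head -2
python3 - <<'E'
from h import *
d=cam('wrist','w7.png'); P=cloud(d); np.save('w7.npy',d,allow_pickle=True)
s=env.observe(); p=np.array(s['tcp_pos']); zb=p[2]-.0575
B=P-p; k=(np.hypot(B[...,0],B[...,1])<.05)&(np.hypot(B[...,0],B[...,1])>.027)&(P[...,2]>zb+.028)&(P[...,2]<zb+.05)&(d['frame'].max(-1)<110)
v,u=np.nonzero(k); print(len(u), u.min(),u.max(),v.min(),v.max())
for v0 in range(v.min(),v.max(),4):
    uu=u[(v==v0)&(u>330)]
    if len(uu)>10:
        q=P[v0,uu]; l=cv2.fitLine(q[:,:2].astype(np.float32),cv2.DIST_HUBER,0,.01,.01).ravel(); print(v0,len(uu),uu.min(),uu.max(),np.degrees(np.arctan2(l[1],l[0])).round(1),(q[:,2].mean()-zb).round(4),(q[:,:2].mean(0)-p[:2]).round(4))
E
```

```text
t 12.55 at [0.4699 0.2055 0.1952] yaw 107.07 tilt [-0.0028 -0.0021] F [-0.5 -1.  -3.4] gap 0.0492
0 dx -0.0260 dy -0.0113 dz -0.0003 az 0.01
620 363 396 218 242
218 12 381 392 17.2 0.0355 [0.0339 0.0217]
222 32 364 395 20.4 0.0411 [0.0292 0.02  ]
226 32 365 396 16.6 0.0447 [0.0294 0.0191]
230 30 367 396 16.7 0.0447 [0.0308 0.017 ]
234 30 367 396 18.0 0.0448 [0.0316 0.0149]
238 22 368 396 16.6 0.0449 [0.0318 0.0125]
```

Lines along image rows only reproduce the jaw direction, so they are no measure of the bracket. I fit the bracket's long edge instead.

Run:
```python
from h import *
for fn,p0,um,yaw in (('w7.npy',(.4699,.2055,.1375),(364,396),107.07),('w5.npy',(.5067,-.308,.139),(370,405),112.5)):
    d=np.load(fn,allow_pickle=True).item(); P=cloud(d); zb=p0[2]
    g=cv2.GaussianBlur(d['frame'],(3,3),0).max(-1).astype(float)
    pts=[]
    for u in range(um[0]+3,um[1]-3):
        col=P[205:245,u,2]-zb; ok=np.nonzero((col>.0425)&(col<.05))[0]
        if len(ok): pts.append((u,205+ok[0]))
    pts=np.array(pts,float); w=np.array([plane(d,u,v,zb+.044)[:2] for u,v in pts],np.float32)
    l=cv2.fitLine(w,cv2.DIST_HUBER,0,.01,.01).ravel(); a=np.degrees(np.arctan2(l[1],l[0])); 
    print(fn,pts[:,1].tolist(),'edge dir',(a+90)%180-90,'jaw',yaw-90)
    # outer end face: for each row the max u on the bracket top
    q=[]
    for v in range(224,244):
        r=P[v,380:420,2]-zb; ok=np.nonzero((r>.0425)&(r<.05))[0]
        if len(ok): q.append((380+ok[-1],v))
    q=np.array(q,float); w=np.array([plane(d,u,v,zb+.044)[:2] for u,v in q],np.float32); l=cv2.fitLine(w,cv2.DIST_HUBER,0,.01,.01).ravel(); print('end face normal',(np.degrees(np.arctan2(l[1],l[0])))%180-90, q[:,0].tolist())
```

```text
w7.npy [224.0, 224.0, 224.0, 224.0, 223.0, 224.0, 224.0, 224.0, 224.0, 224.0, 224.0, 224.0, 224.0, 224.0, 224.0, 223.0, 223.0, 223.0, 223.0, 223.0, 223.0, 223.0, 223.0, 223.0, 223.0, 222.0] edge dir 20.822235 jaw 17.069999999999993
end face normal 21.13321 [396.0, 396.0, 396.0, 396.0, 396.0, 396.0, 396.0, 396.0, 396.0, 396.0, 396.0, 396.0, 396.0, 396.0, 396.0, 396.0]
w5.npy [225.0, 224.0, 225.0, 225.0, 224.0, 224.0, 225.0, 224.0, 223.0, 225.0, 224.0, 224.0, 225.0, 225.0, 225.0, 225.0, 225.0, 225.0, 225.0, 224.0, 224.0, 225.0, 224.0, 224.0, 224.0, 225.0, 224.0, 224.0, 224.0] edge dir 23.893364 jaw 22.5
end face normal 27.177002 [407.0, 408.0, 408.0, 407.0, 407.0, 407.0, 407.0, 407.0, 407.0, 407.0, 407.0, 407.0, 407.0, 407.0, 407.0, 407.0, 407.0]
```

```bash
python3 -m creep '[{"dx":-0.013,"dy":-0.0056,"dz":0,"ax":0,"ay":0,"az":0,"fingers":0.04},{"dx":-0.026,"dy":-0.0113,"dz":0,"ax":0,"ay":0,"az":0,"fingers":0.04},{"dx":-0.032,"dy":-0.0135,"dz":0,"ax":0,"ay":0,"az":0,"fingers":0.04},{"dx":-0.032,"dy":-0.0135,"dz":0,"ax":0,"ay":0,"az":0,"fingers":0.04},{"dx":-0.032,"dy":-0.0135,"dz":0,"ax":0,"ay":0,"az":0,"fingers":0.04},{"dx":-0.032,"dy":-0.0135,"dz":0,"ax":0,"ay":0,"az":0,"fingers":0.04},{"dx":-0.026,"dy":-0.0113,"dz":0,"ax":0,"ay":0,"az":0,"fingers":0.04},{"dx":-0.015,"dy":-0.006,"dz":0,"ax":0,"ay":0,"az":0,"fingers":0.04}]' >/dev/null
python3 plan.py .484 -.249 .198 110.3 8
```

```text
t 13.4 at [ 0.4455 -0.0223  0.1957] yaw 106.85 tilt [-0.0038 -0.0027] F [ 0.6 -0.8 -3.3] gap 0.0493
0 dx -0.0285 dy -0.0036 dz -0.0003 az -0.43
1 dx -0.0285 dy -0.0038 dz -0.0003 az -0.43
2 dx -0.0285 dy -0.0040 dz -0.0003 az -0.43
3 dx -0.0284 dy -0.0043 dz -0.0003 az -0.43
4 dx -0.0284 dy -0.0045 dz -0.0003 az -0.43
5 dx -0.0284 dy -0.0047 dz -0.0003 az -0.43
6 dx -0.0283 dy -0.0049 dz -0.0003 az -0.43
7 dx -0.0283 dy -0.0051 dz -0.0003 az -0.43
```

```bash
python3 -m creep '[{"dx":-0.015,"dy":-0.002,"dz":0,"ax":0,"ay":0,"az":-0.5,"fingers":0.04},{"dx":-0.035,"dy":-0.005,"dz":0,"ax":0,"ay":0,"az":-0.5,"fingers":0.04},{"dx":-0.045,"dy":-0.0065,"dz":0,"ax":0,"ay":0,"az":-0.5,"fingers":0.04},{"dx":-0.045,"dy":-0.007,"dz":0,"ax":0,"ay":0,"az":-0.5,"fingers":0.04},{"dx":-0.04,"dy":-0.0065,"dz":0,"ax":0,"ay":0,"az":-0.5,"fingers":0.04},{"dx":-0.03,"dy":-0.005,"dz":0,"ax":0,"ay":0,"az":-0.5,"fingers":0.04},{"dx":-0.0175,"dy":-0.003,"dz":0,"ax":0,"ay":0,"az":-0.45,"fingers":0.04},{"dx":0,"dy":0,"dz":0,"ax":0,"ay":0,"az":0,"fingers":0.04}]' >/dev/null
python3 -m creep '[{"dx":0,"dy":0,"dz":0,"ax":0,"ay":0,"az":0,"fingers":0.04},{"dx":0,"dy":0,"dz":0,"ax":0,"ay":0,"az":0,"fingers":0.04},{"dx":0,"dy":0,"dz":0.01,"ax":0,"ay":0,"az":0,"fingers":0.04},{"dx":0,"dy":0,"dz":0.02,"ax":0,"ay":0,"az":0,"fingers":0.04},{"dx":0,"dy":0,"dz":0.02,"ax":0,"ay":0,"az":0,"fingers":0.04},{"dx":0,"dy":0,"dz":0.01,"ax":0,"ay":0,"az":0,"fingers":0.04},{"dx":0,"dy":0,"dz":0,"ax":0,"ay":0,"az":0,"fingers":0.04},{"dx":0,"dy":0,"dz":0,"ax":0,"ay":0,"az":0,"fingers":0.04}]' >/dev/null
python3 plan.py .484 -.249 .0645 110.3 1
```

```text
t 15.0 at [ 0.4873 -0.2445  0.137 ] yaw 110.57 tilt [0.0005 0.0001] F [ 0.1  0.6 -4.2] gap 0.0489
0 dx -0.0031 dy -0.0047 dz 0.0725 az 0.27
```

```bash
python3 -m creep '[{"dx":-0.0031,"dy":-0.0047,"dz":0.015,"ax":0,"ay":0,"az":0.2,"fingers":0.04},{"dx":0,"dy":0,"dz":0.01,"ax":0,"ay":0,"az":0,"fingers":0.04},{"dx":0,"dy":0,"dz":0,"ax":0,"ay":0,"az":0,"fingers":0.04},{"dx":0,"dy":0,"dz":0,"ax":0,"ay":0,"az":0,"fingers":0.04},{"dx":0,"dy":0,"dz":0.01,"ax":0,"ay":0,"az":0,"fingers":0.04},{"dx":0,"dy":0,"dz":0,"ax":0,"ay":0,"az":0,"fingers":0.04},{"dx":0,"dy":0,"dz":0,"ax":0,"ay":0,"az":0,"fingers":0.04},{"dx":0,"dy":0,"dz":0,"ax":0,"ay":0,"az":0,"fingers":0.04}]' >/dev/null
python3 plan.py .484 -.249 .0645 110.3 1
```

```text
t 15.8 at [ 0.4837 -0.2494  0.1018] yaw 110.33 tilt [ 0.0003 -0.0001] F [-0.6  0.8 -3.2] gap 0.0491
0 dx 0.0003 dy 0.0004 dz 0.0373 az 0.03
```

```bash
python3 -m creep '[{"dx":0,"dy":0,"dz":0.01,"ax":0,"ay":0,"az":0,"fingers":0.04},{"dx":0,"dy":0,"dz":0.012,"ax":0,"ay":0,"az":0,"fingers":0.04},{"dx":0,"dy":0,"dz":0.008,"ax":0,"ay":0,"az":0,"fingers":0.04},{"dx":0,"dy":0,"dz":0.003,"ax":0,"ay":0,"az":0,"fingers":0.04},{"dx":0,"dy":0,"dz":0.002,"ax":0,"ay":0,"az":0,"fingers":0.04},{"dx":0,"dy":0,"dz":0.001,"ax":0,"ay":0,"az":0,"fingers":0.04},{"dx":0,"dy":0,"dz":0,"ax":0,"ay":0,"az":0,"fingers":0.04},{"dx":0,"dy":0,"dz":0,"ax":0,"ay":0,"az":0,"fingers":0.04}]' >/dev/null
python3 plan.py .484 -.249 .0635 110.3 1
python3 -m creep '[{"dx":0,"dy":0,"dz":0.001,"ax":0,"ay":0,"az":0,"fingers":0.04},{"dx":0,"dy":0,"dz":0.001,"ax":0,"ay":0,"az":0,"fingers":0.04},{"dx":0,"dy":0,"dz":0,"ax":0,"ay":0,"az":0,"fingers":0.04},{"dx":0,"dy":0,"dz":0,"ax":0,"ay":0,"az":0,"fingers":0.04},{"dx":0,"dy":0,"dz":0,"ax":0,"ay":0,"az":0,"fingers":0.04},{"dx":0,"dy":0,"dz":0,"ax":0,"ay":0,"az":0,"fingers":0.04},{"dx":0,"dy":0,"dz":0,"ax":0,"ay":0,"az":0,"fingers":0.04},{"dx":0,"dy":0,"dz":0,"ax":0,"ay":0,"az":0,"fingers":0.04}]' >/dev/null
python3 plan.py .484 -.249 .0635 110.3 1
```

```text
t 16.6 at [ 0.4838 -0.2496  0.066 ] yaw 110.32 tilt [ 0.0006 -0.0002] F [ 0.3  0.6 -2.6] gap 0.0496
0 dx 0.0004 dy 0.0004 dz 0.0025 az 0.02
t 17.4 at [ 0.4836 -0.2495  0.0637] yaw 110.32 tilt [ 0.     -0.0001] F [-0.4  0.7 -3.4] gap 0.0492
0 dx 0.0003 dy 0.0006 dz 0.0002 az 0.02
```

```bash
python3 -m creep '[{"dx":0,"dy":0,"dz":0.001,"ax":0,"ay":0,"az":0,"fingers":0.04},{"dx":0,"dy":0,"dz":0.001,"ax":0,"ay":0,"az":0,"fingers":0.04},{"dx":0,"dy":0,"dz":0,"ax":0,"ay":0,"az":0,"fingers":0.04},{"dx":0,"dy":0,"dz":0,"ax":0,"ay":0,"az":0,"fingers":0.04},{"dx":0,"dy":0,"dz":0,"ax":0,"ay":0,"az":0,"fingers":0.04},{"dx":0,"dy":0,"dz":0,"ax":0,"ay":0,"az":0,"fingers":0.04},{"dx":0,"dy":0,"dz":0,"ax":0,"ay":0,"az":0,"fingers":0.04},{"dx":0,"dy":0,"dz":0,"ax":0,"ay":0,"az":0,"fingers":0.04}]' >/dev/null
python3 plan.py .484 -.249 .0635 110.3 1
```

```text
t 18.2 at [ 0.4836 -0.2497  0.0635] yaw 110.32 tilt [ 0.0006 -0.0017] F [-4.6  0.6 13.4] gap 0.0495
0 dx 0.0005 dy 0.0006 dz 0.0000 az 0.02
```

```bash
python3 -m creep '[{"dx":0,"dy":0,"dz":0,"ax":0,"ay":0,"az":0,"fingers":0.055},{"dx":0,"dy":0,"dz":0,"ax":0,"ay":0,"az":0,"fingers":0.065},{"dx":0,"dy":0,"dz":0,"ax":0,"ay":0,"az":0,"fingers":0.08},{"dx":0,"dy":0,"dz":0,"ax":0,"ay":0,"az":0,"fingers":0.085},{"dx":0,"dy":0,"dz":0,"ax":0,"ay":0,"az":0,"fingers":0.085},{"dx":0,"dy":0,"dz":-0.02,"ax":0,"ay":0,"az":0,"fingers":0.085},{"dx":0,"dy":0,"dz":-0.05,"ax":0,"ay":0,"az":0,"fingers":0.085},{"dx":0,"dy":0,"dz":-0.05,"ax":0,"ay":0,"az":0,"fingers":0.085}]' >/dev/null
python3 -m creep '[{"dx":-0.02,"dy":0,"dz":-0.05,"ax":0,"ay":0,"az":0,"fingers":0.085},{"dx":-0.035,"dy":0,"dz":-0.02,"ax":0,"ay":0,"az":0,"fingers":0.085},{"dx":-0.04,"dy":0,"dz":0,"ax":0,"ay":0,"az":0,"fingers":0.085},{"dx":-0.035,"dy":0,"dz":0,"ax":0,"ay":0,"az":0,"fingers":0.085},{"dx":-0.02,"dy":0,"dz":0,"ax":0,"ay":0,"az":0,"fingers":0.085},{"dx":0,"dy":0,"dz":0,"ax":0,"ay":0,"az":0,"fingers":0.085},{"dx":0,"dy":0,"dz":0,"ax":0,"ay":0,"az":0,"fingers":0.085},{"dx":0,"dy":0,"dz":0,"ax":0,"ay":0,"az":0,"fingers":0.085}]'
python3 - <<'E'
from h import *
d=cam('wrist','w8.png'); np.save('w8.npy',d,allow_pickle=True)
d=cam('top','t8.png'); np.save('t8.npy',d,allow_pickle=True)
E
```

```text
time: 19.8
tcp_pos: [0.5351, -0.3869, 0.2482]
tcp_rot: [[-0.35, 0.937, -0.0], [0.937, 0.35, 0.001], [0.001, -0.0, -1.0]]
ft_force: [0.8, -0.3, 0.7]
finger_gap: 0.0855
```

View pics/w8.png

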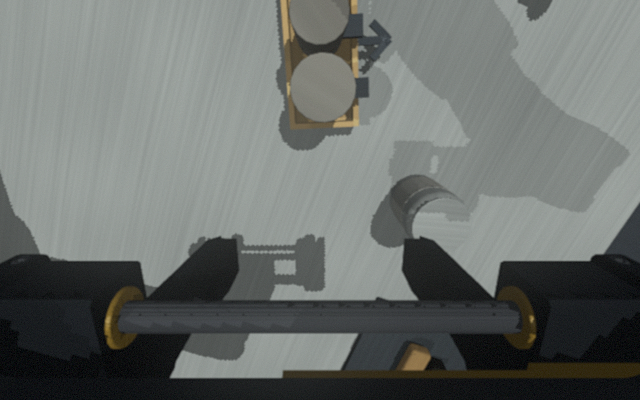

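Both cores stand in the box: the wide one at (323,87) with its bracket at (363,88), the slim one at (318,15) with its bracket at (355,28). I measure the bracket angles.

Run:
```python
from h import *
d=np.load('w8.npy',allow_pickle=True).item(); P=cloud(d); g=d['frame'].max(-1).astype(int)
ex=np.array([.9184,.3955]); ey=np.array([-.3955,.9184]); b0=np.array([.4885,-.2596])
for n,c,h,r in (('wide',(.507,-.3043),.096,.03),('slim',(.484,-.2507),.106,.025)):
    D=np.hypot(P[...,0]-c[0],P[...,1]-c[1])
    m=((D<.05)&(abs(P[...,2]-h)<.005)).astype(np.uint8); cs,_=cv2.findContours(m,0,1); q=max(cs,key=cv2.contourArea).reshape(-1,2)
    w=np.array([plane(d,*x,h)[:2] for x in q],np.float32); ctr,rr=cv2.minEnclosingCircle(w); ctr=np.array(ctr)
    k=(D<r+.025)&(D>r+.002)&(abs(P[...,2]-.05)<.0035)&(g<110)&((P[...,:2]-ctr)@ex>0)&((P[...,:2]-ctr)@ey>-.014)
    v,u=np.nonzero(k); w=np.array([plane(d,a,b,.05)[:2] for a,b in zip(u,v)])-ctr
    L=np.stack([w@ex,w@ey],1); L=L[(L[:,0]>r+.003)]
    print(n,'box xy',((ctr-b0)@ex).round(4),((ctr-b0)@ey).round(4),'r',round(rr,4),'n',len(L),'bracket ext x',L[:,0].min().round(4),L[:,0].max().round(4),'y',np.percentile(L[:,1],[2,50,98]).round(4))
    R=cv2.minAreaRect(L.astype(np.float32)); print(R)
    for x in np.arange(r+.004,r+.018,.003):
        s=L[abs(L[:,0]-x)<.0015]; 
        if len(s): print('  x%.3f y %.4f..%.4f'%(x,s[:,1].min(),s[:,1].max()))
d=np.load('t8.npy',allow_pickle=True).item(); im=d['frame'][185:245,360:450]; cv2.imwrite('pics/t8c.png',cv2.resize(cv2.convertScaleAbs(im,alpha=1.6),None,fx=8,fy=8,interpolation=2))
```

```text
wide box xy -0.0008 -0.049 r 0.0298 n 273 bracket ext x 0.0334 0.0481 y [-0.0089  0.0002  0.0102]
((0.04074135422706604, 0.0006201993674039841), (0.020225761458277702, 0.014673379249870777), 89.72212982177734)
  x0.034 y -0.0095..0.0103
  x0.037 y -0.0086..0.0102
  x0.040 y -0.0088..0.0100
  x0.043 y -0.0089..0.0107
  x0.046 y -0.0091..0.0107
slim box xy -0.0012 0.0094 r 0.025 n 353 bracket ext x 0.028 0.043 y [-0.0093  0.0006  0.0105]
((0.03544478118419647, 0.0006126854568719864), (0.02090468443930149, 0.014812048524618149), 89.40509796142578)
  x0.029 y -0.0096..0.0107
  x0.032 y -0.0097..0.0107
  x0.035 y -0.0098..0.0106
  x0.038 y -0.0091..0.0104
  x0.041 y -0.0093..0.0103
```

```bash
python3 -c "
import cv2
a=cv2.imread('pics/w8.png')[0:135,250:410]; cv2.imwrite('pics/w8c.png',cv2.resize(cv2.convertScaleAbs(a,alpha=1.3,beta=20),None,fx=4,fy=4,interpolation=2))"
```

```text
(no output)
```

View pics/w8c.png

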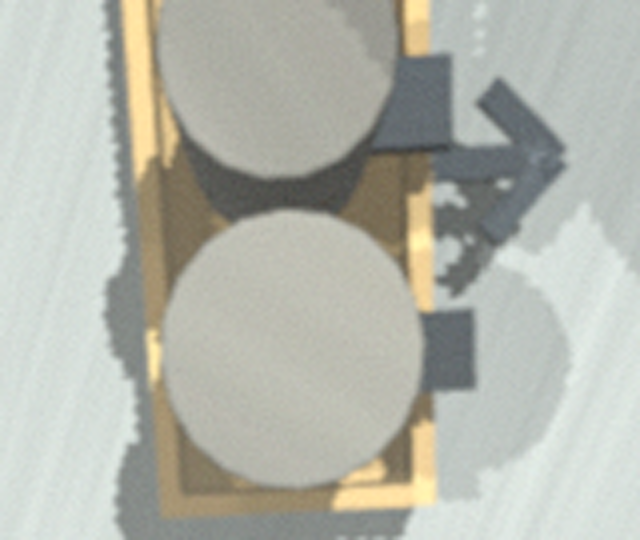

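The rectified measurement shows both brackets square to the arrow side within about 1°. Next is the prism.

```bash
python3 -m creep '[{"dx":0.0436,"dy":0.0036,"dz":0,"ax":0,"ay":0,"az":0,"fingers":0.088},{"dx":0.0436,"dy":0.0036,"dz":0,"ax":0,"ay":0,"az":0,"fingers":0.088},{"dx":0.0436,"dy":0.0036,"dz":0,"ax":0,"ay":0,"az":0,"fingers":0.088},{"dx":0.0436,"dy":0.0036,"dz":0,"ax":0,"ay":0,"az":0,"fingers":0.088},{"dx":0.0436,"dy":0.0036,"dz":0,"ax":0,"ay":0,"az":0,"fingers":0.088},{"dx":0.0436,"dy":0.0036,"dz":0,"ax":0,"ay":0,"az":0,"fingers":0.088},{"dx":0.0436,"dy":0.0036,"dz":0,"ax":0,"ay":0,"az":0,"fingers":0.088},{"dx":0.0436,"dy":0.0036,"dz":0,"ax":0,"ay":0,"az":0,"fingers":0.088}]' >/dev/null
python3 -m creep '[{"dx":0.0164,"dy":0.0275,"dz":0,"ax":0,"ay":0,"az":0,"fingers":0.088},{"dx":0.0164,"dy":0.0275,"dz":0,"ax":0,"ay":0,"az":0,"fingers":0.088},{"dx":0.0164,"dy":0.0275,"dz":0,"ax":0,"ay":0,"az":0,"fingers":0.088},{"dx":0.0164,"dy":0.0275,"dz":0,"ax":0,"ay":0,"az":0,"fingers":0.088},{"dx":0.0164,"dy":0.0275,"dz":0,"ax":0,"ay":0,"az":1,"fingers":0.088},{"dx":0.0164,"dy":0.0275,"dz":0,"ax":0,"ay":0,"az":1,"fingers":0.088},{"dx":0,"dy":0,"dz":0,"ax":0,"ay":0,"az":0,"fingers":0.088},{"dx":0,"dy":0,"dz":0,"ax":0,"ay":0,"az":0,"fingers":0.088}]' >/dev/null
python3 - <<'E'
from h import *
d=cam('wrist','w9.png'); P=cloud(d)
m=((np.hypot(P[...,0]-.6176,P[...,1]-.1933)<.045)&(abs(P[...,2]-.08)<.005)).astype(np.uint8)
cs,_=cv2.findContours(m,0,1); q=max(cs,key=cv2.contourArea).reshape(-1,2); w=np.array([plane(d,*x,.08)[:2] for x in q],np.float32)
print(q.min(0),q.max(0),cv2.minAreaRect(w))
E
python3 plan.py .6176 .1933 .05 108.6 1
```

```text
[384  81] [429 124] ((0.6170486211776733, 0.1945990025997162), (0.040971606969833374, 0.03959255293011665), 18.185914993286133)
t 21.55 at [0.561  0.0971 0.248 ] yaw 108.38 tilt [-0.001  -0.0013] F [-0.5  0.1  0.8] gap 0.0883
0 dx 0.0735 dy 0.0840 dz 0.1980 az -0.22
```

```bash
python3 -m creep '[{"dx":0.0249,"dy":0.028,"dz":0,"ax":0,"ay":0,"az":0,"fingers":0.088},{"dx":0.0249,"dy":0.028,"dz":0,"ax":0,"ay":0,"az":0,"fingers":0.088},{"dx":0.0249,"dy":0.028,"dz":0,"ax":0,"ay":0,"az":0,"fingers":0.088},{"dx":0,"dy":0,"dz":0.04,"ax":0,"ay":0,"az":0,"fingers":0.088},{"dx":0,"dy":0,"dz":0.05,"ax":0,"ay":0,"az":0,"fingers":0.088},{"dx":0,"dy":0,"dz":0.05,"ax":0,"ay":0,"az":0,"fingers":0.088},{"dx":0,"dy":0,"dz":0.045,"ax":0,"ay":0,"az":0,"fingers":0.088},{"dx":0,"dy":0,"dz":0.013,"ax":0,"ay":0,"az":0,"fingers":0.088}]' >/dev/null
python3 plan.py .617 .1945 .05 108.4 1
python3 -m creep '[{"dx":0,"dy":0,"dz":0,"ax":0,"ay":0,"az":0,"fingers":0.07},{"dx":0,"dy":0,"dz":0,"ax":0,"ay":0,"az":0,"fingers":0.05},{"dx":0,"dy":0,"dz":0,"ax":0,"ay":0,"az":0,"fingers":0.03},{"dx":0,"dy":0,"dz":0,"ax":0,"ay":0,"az":0,"fingers":0.03},{"dx":0,"dy":0,"dz":0,"ax":0,"ay":0,"az":0,"fingers":0.03},{"dx":0,"dy":0,"dz":0,"ax":0,"ay":0,"az":0,"fingers":0.03},{"dx":0,"dy":0,"dz":0,"ax":0,"ay":0,"az":0,"fingers":0.03},{"dx":0,"dy":0,"dz":0,"ax":0,"ay":0,"az":0,"fingers":0.03}]' >/dev/null
python3 plan.py .617 .1945 .05 108.4 1
python3 -m creep '[{"dx":0,"dy":0,"dz":-0.01,"ax":0,"ay":0,"az":0,"fingers":0.03},{"dx":0,"dy":0,"dz":-0.025,"ax":0,"ay":0,"az":0,"fingers":0.03},{"dx":0,"dy":0,"dz":-0.045,"ax":0,"ay":0,"az":0,"fingers":0.03},{"dx":0,"dy":0,"dz":-0.05,"ax":0,"ay":0,"az":0,"fingers":0.03},{"dx":0,"dy":0,"dz":-0.045,"ax":0,"ay":0,"az":0,"fingers":0.03},{"dx":0,"dy":0,"dz":-0.025,"ax":0,"ay":0,"az":0,"fingers":0.03},{"dx":0,"dy":0,"dz":0,"ax":0,"ay":0,"az":0,"fingers":0.03},{"dx":0,"dy":0,"dz":0,"ax":0,"ay":0,"az":0,"fingers":0.03}]' >/dev/null
python3 plan.py .46 0 .25 108.4 8
```

```text
t 22.35 at [0.6147 0.1912 0.0456] yaw 108.3 tilt [-0.0081 -0.0053] F [ 0.6 -0.4 -0.6] gap 0.088
0 dx 0.0024 dy 0.0032 dz -0.0044 az -0.10
t 23.15 at [0.6184 0.1949 0.0507] yaw 108.32 tilt [ 0.0004 -0.0002] F [-1.9 -1.5  6.4] gap 0.0399
0 dx 0.0001 dy -0.0014 dz 0.0007 az -0.08
t 23.95 at [0.6178 0.1944 0.2496] yaw 108.33 tilt [-0.0006 -0.0009] F [-0.5 -0.7 -2.6] gap 0.0396
0 dx -0.0169 dy -0.0264 dz -0.0001 az -0.01
1 dx -0.0169 dy -0.0264 dz -0.0001 az -0.01
2 dx -0.0168 dy -0.0264 dz -0.0001 az -0.01
3 dx -0.0168 dy -0.0264 dz -0.0001 az -0.01
4 dx -0.0168 dy -0.0264 dz -0.0001 az -0.01
5 dx -0.0168 dy -0.0264 dz -0.0001 az -0.01
6 dx -0.0168 dy -0.0264 dz -0.0001 az -0.01
7 dx -0.0168 dy -0.0264 dz -0.0001 az -0.01
```

```bash
python3 -m creep '[{"dx":-0.008,"dy":-0.013,"dz":0,"ax":0,"ay":0,"az":0,"fingers":0.03},{"dx":-0.017,"dy":-0.0264,"dz":0,"ax":0,"ay":0,"az":0,"fingers":0.03},{"dx":-0.022,"dy":-0.034,"dz":0,"ax":0,"ay":0,"az":0,"fingers":0.03},{"dx":-0.022,"dy":-0.034,"dz":0,"ax":0,"ay":0,"az":0,"fingers":0.03},{"dx":-0.022,"dy":-0.034,"dz":0,"ax":0,"ay":0,"az":0,"fingers":0.03},{"dx":-0.022,"dy":-0.034,"dz":0,"ax":0,"ay":0,"az":0,"fingers":0.03},{"dx":-0.015,"dy":-0.024,"dz":0,"ax":0,"ay":0,"az":0,"fingers":0.03},{"dx":-0.007,"dy":-0.012,"dz":0,"ax":0,"ay":0,"az":0,"fingers":0.03}]' >/dev/null
python3 plan.py .4654 -.2061 .16 113.3 6
```

```text
t 24.75 at [ 0.4566 -0.0029  0.2482] yaw 108.18 tilt [-0.0061 -0.0023] F [ 0.   0.1 -2.1] gap 0.0395
0 dx -0.0326 dy -0.0092 dz 0.0147 az -0.85
1 dx -0.0325 dy -0.0097 dz 0.0147 az -0.85
2 dx -0.0323 dy -0.0101 dz 0.0147 az -0.85
3 dx -0.0322 dy -0.0106 dz 0.0147 az -0.85
4 dx -0.0320 dy -0.0111 dz 0.0147 az -0.85
5 dx -0.0319 dy -0.0116 dz 0.0147 az -0.85
```

```bash
python3 -m creep '[{"dx":-0.0326,"dy":-0.0092,"dz":0.012,"ax":0,"ay":0,"az":-0.85,"fingers":0.03},{"dx":-0.0325,"dy":-0.0097,"dz":0.012,"ax":0,"ay":0,"az":-0.85,"fingers":0.03},{"dx":-0.0323,"dy":-0.0101,"dz":0.012,"ax":0,"ay":0,"az":-0.85,"fingers":0.03},{"dx":-0.0322,"dy":-0.0106,"dz":0.012,"ax":0,"ay":0,"az":-0.85,"fingers":0.03},{"dx":-0.032,"dy":-0.0111,"dz":0.012,"ax":0,"ay":0,"az":-0.85,"fingers":0.03},{"dx":-0.0319,"dy":-0.0116,"dz":0.012,"ax":0,"ay":0,"az":-0.85,"fingers":0.03},{"dx":0,"dy":0,"dz":0,"ax":0,"ay":0,"az":0,"fingers":0.03},{"dx":0,"dy":0,"dz":0,"ax":0,"ay":0,"az":0,"fingers":0.03}]' >/dev/null
python3 -m creep '[{"dx":0,"dy":0,"dz":0,"ax":0,"ay":0,"az":0,"fingers":0.03},{"dx":0,"dy":0,"dz":0,"ax":0,"ay":0,"az":0,"fingers":0.03},{"dx":0,"dy":0,"dz":0,"ax":0,"ay":0,"az":0,"fingers":0.03},{"dx":0,"dy":0,"dz":0,"ax":0,"ay":0,"az":0,"fingers":0.03},{"dx":0,"dy":0,"dz":0,"ax":0,"ay":0,"az":0,"fingers":0.03},{"dx":0,"dy":0,"dz":0,"ax":0,"ay":0,"az":0,"fingers":0.03},{"dx":0,"dy":0,"dz":0,"ax":0,"ay":0,"az":0,"fingers":0.03},{"dx":0,"dy":0,"dz":0,"ax":0,"ay":0,"az":0,"fingers":0.03}]' >/dev/null
python3 plan.py .4654 -.2061 .057 113.3 1
```

```text
t 26.35 at [ 0.4692 -0.203   0.1781] yaw 113.42 tilt [ 0.0001 -0.0001] F [-0.8  0.2 -1.2] gap 0.0392
0 dx -0.0013 dy -0.0047 dz 0.1211 az 0.12
```

```bash
python3 -m creep '[{"dx":-0.0013,"dy":-0.0047,"dz":0,"ax":0,"ay":0,"az":0.1,"fingers":0.03},{"dx":0,"dy":0,"dz":0,"ax":0,"ay":0,"az":0,"fingers":0.03},{"dx":0,"dy":0,"dz":0.015,"ax":0,"ay":0,"az":0,"fingers":0.03},{"dx":0,"dy":0,"dz":0.02,"ax":0,"ay":0,"az":0,"fingers":0.03},{"dx":0,"dy":0,"dz":0.02,"ax":0,"ay":0,"az":0,"fingers":0.03},{"dx":0,"dy":0,"dz":0.015,"ax":0,"ay":0,"az":0,"fingers":0.03},{"dx":0,"dy":0,"dz":0,"ax":0,"ay":0,"az":0,"fingers":0.03},{"dx":0,"dy":0,"dz":0,"ax":0,"ay":0,"az":0,"fingers":0.03}]' >/dev/null
python3 plan.py .4654 -.2061 .057 113.3 1
```

```text
t 27.15 at [ 0.4656 -0.206   0.1083] yaw 113.33 tilt [0.     0.0001] F [-0.1 -0.2 -2. ] gap 0.0397
0 dx -0.0001 dy -0.0002 dz 0.0513 az 0.03
```

Aligned within 0.3 mm; I lower it to just above the floor (contact at about z 0.057).

```bash
python3 -m creep '[{"dx":0,"dy":0,"dz":0.012,"ax":0,"ay":0,"az":0,"fingers":0.03},{"dx":0,"dy":0,"dz":0.015,"ax":0,"ay":0,"az":0,"fingers":0.03},{"dx":0,"dy":0,"dz":0.012,"ax":0,"ay":0,"az":0,"fingers":0.03},{"dx":0,"dy":0,"dz":0.006,"ax":0,"ay":0,"az":0,"fingers":0.03},{"dx":0,"dy":0,"dz":0.002,"ax":0,"ay":0,"az":0,"fingers":0.03},{"dx":0,"dy":0,"dz":0.002,"ax":0,"ay":0,"az":0,"fingers":0.03},{"dx":0,"dy":0,"dz":0,"ax":0,"ay":0,"az":0,"fingers":0.03},{"dx":0,"dy":0,"dz":0,"ax":0,"ay":0,"az":0,"fingers":0.03}]' >/dev/null
python3 plan.py .4654 -.2061 .0567 113.3 1
python3 -m creep '[{"dx":0,"dy":0,"dz":0.001,"ax":0,"ay":0,"az":0,"fingers":0.03},{"dx":0,"dy":0,"dz":0.001,"ax":0,"ay":0,"az":0,"fingers":0.03},{"dx":0,"dy":0,"dz":0.001,"ax":0,"ay":0,"az":0,"fingers":0.03},{"dx":0,"dy":0,"dz":0,"ax":0,"ay":0,"az":0,"fingers":0.03},{"dx":0,"dy":0,"dz":0,"ax":0,"ay":0,"az":0,"fingers":0.03},{"dx":0,"dy":0,"dz":0,"ax":0,"ay":0,"az":0,"fingers":0.03},{"dx":0,"dy":0,"dz":0,"ax":0,"ay":0,"az":0,"fingers":0.03},{"dx":0,"dy":0,"dz":0,"ax":0,"ay":0,"az":0,"fingers":0.03}]' >/dev/null
python3 plan.py .4654 -.2061 .0567 113.3 1
```

```text
t 27.95 at [ 0.4657 -0.2061  0.0595] yaw 113.32 tilt [ 0.0007 -0.0002] F [ 0.8  0.2 -2.4] gap 0.0398
0 dx 0.0001 dy -0.0003 dz 0.0028 az 0.02
t 28.75 at [ 0.4655 -0.2061  0.0566] yaw 113.32 tilt [ 0.0004 -0.0006] F [-1.  -0.3  6.2] gap 0.0395
0 dx 0.0001 dy -0.0001 dz -0.0001 az 0.02
```

Contact at +6 N. I release, rise, and back off along the row for a last look.

```bash
python3 -m creep '[{"dx":0,"dy":0,"dz":0,"ax":0,"ay":0,"az":0,"fingers":0.045},{"dx":0,"dy":0,"dz":0,"ax":0,"ay":0,"az":0,"fingers":0.055},{"dx":0,"dy":0,"dz":0,"ax":0,"ay":0,"az":0,"fingers":0.07},{"dx":0,"dy":0,"dz":0,"ax":0,"ay":0,"az":0,"fingers":0.08},{"dx":0,"dy":0,"dz":0,"ax":0,"ay":0,"az":0,"fingers":0.08},{"dx":0,"dy":0,"dz":-0.02,"ax":0,"ay":0,"az":0,"fingers":0.08},{"dx":0,"dy":0,"dz":-0.05,"ax":0,"ay":0,"az":0,"fingers":0.08},{"dx":0,"dy":0,"dz":-0.05,"ax":0,"ay":0,"az":0,"fingers":0.08}]' >/dev/null
python3 -m creep '[{"dx":-0.01,"dy":0,"dz":-0.05,"ax":0,"ay":0,"az":0,"fingers":0.08},{"dx":-0.04,"dy":0,"dz":-0.04,"ax":0,"ay":0,"az":0,"fingers":0.08},{"dx":-0.045,"dy":0,"dz":-0.03,"ax":0,"ay":0,"az":0,"fingers":0.08},{"dx":-0.045,"dy":0,"dz":0,"ax":0,"ay":0,"az":0,"fingers":0.08},{"dx":-0.04,"dy":0,"dz":0,"ax":0,"ay":0,"az":0,"fingers":0.08},{"dx":-0.02,"dy":0,"dz":0,"ax":0,"ay":0,"az":0,"fingers":0.08},{"dx":0,"dy":0,"dz":0,"ax":0,"ay":0,"az":0,"fingers":0.08},{"dx":0,"dy":0,"dz":0,"ax":0,"ay":0,"az":0,"fingers":0.08}]'
python3 - <<'E'
from h import *
d=cam('wrist','w10.png'); P=cloud(d)
ex=np.array([.9184,.3955]); ey=np.array([-.3955,.9184]); b0=np.array([.4885,-.2596])
for n,c,h in (('wide',(.507,-.3043),.096),('slim',(.484,-.2507),.106),('prism',(.4654,-.2061),.086)):
    D=np.hypot(P[...,0]-c[0],P[...,1]-c[1]); m=((D<.04)&(abs(P[...,2]-h)<.004)).astype(np.uint8)
    cs,_=cv2.findContours(m,0,1); q=max(cs,key=cv2.contourArea).reshape(-1,2); w=np.array([plane(d,*x,h)[:2] for x in q],np.float32)-b0
    L=np.stack([w@ex,w@ey],1).astype(np.float32); R=cv2.minAreaRect(L); print(n,np.round(R[0],4),np.round(R[1],4),round(R[2],1),'y',L[:,1].min().round(4),L[:,1].max().round(4),'topz',np.nanmedian(P[...,2][m>0]).round(4))
t=cam('top','t10.png'); a=cv2.convertScaleAbs(d['frame'][0:220,180:440],alpha=1.2,beta=15); b=cv2.convertScaleAbs(t['frame'][100:300,170:490],alpha=1.5)
cv2.imwrite('pics/m10.png',np.hstack([cv2.resize(a,(390,330)),cv2.resize(b,(400,330))]))
t0=np.load('top0.npy',allow_pickle=True).item(); P0,P1=cloud(t0),cloud(t)
for n,c,r in (('mould',(.599,.062),.07),('rubble',(.475,.31),.06),('stand',(.67,-.03),.1),('can',(.63,-.39),.07),('green',(.551,-.068),.06)):
    f=lambda P:np.nanmean(P[(np.hypot(P[...,0]-c[0],P[...,1]-c[1])<r)&(P[...,2]>.02)],0).round(4)
    print(n,f(P0),f(P1))
E
```

```text
time: 30.35
tcp_pos: [0.5411, -0.3811, 0.2878]
tcp_rot: [[-0.396, 0.918, -0.001], [0.918, 0.396, 0.001], [0.002, -0.0, -1.0]]
ft_force: [0.4, 0.2, 0.2]
finger_gap: 0.08
wide [-0.0009 -0.0488] [0.0586 0.0588] 64.0 y -0.0786 -0.0192 topz 0.0971
slim [-0.0012  0.0087] [0.049  0.0474] 0.1 y -0.015 0.0324 topz 0.1071
prism [0.0143 0.0374] [0.0078 0.0009] 0.1 y 0.037 0.0379 topz 0.0851
mould [0.6036 0.0655 0.0675] [0.603  0.0653 0.0682]
rubble [0.4718 0.3171 0.037 ] [0.4717 0.3168 0.0368]
stand [ 0.6713 -0.0285  0.0904] [ 0.6709 -0.0285  0.0915]
can [ 0.6597 -0.3787  0.0864] [ 0.6147 -0.3686  0.3487]
green [ 0.5518 -0.0677  0.0835] [ 0.5518 -0.0677  0.0839]
```

View pics/m10.png

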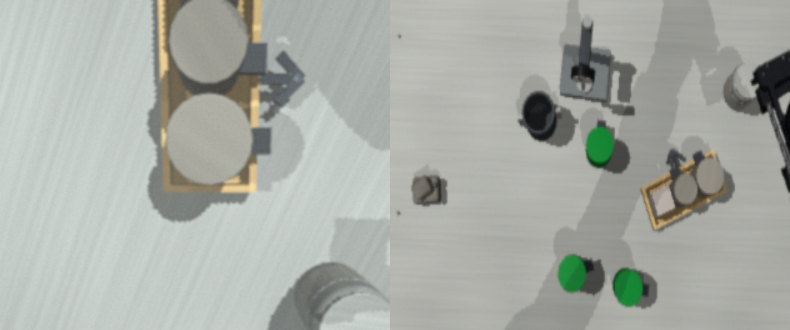

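All three stand in a row in the box with both brackets on the arrow side. The bystanders haven't moved; the can's reading is only disturbed by the arm above it. I confirm the prism numerically in the top view, then hand in.

Run:
```python
from h import *
d=cam('top'); P=cloud(d); b0=np.array([.4885,-.2596]); ex=np.array([.9184,.3955]); ey=np.array([-.3955,.9184])
D=np.hypot(P[...,0]-.4654,P[...,1]+.2061); m=((D<.04)&(abs(P[...,2]-.086)<.006)).astype(np.uint8)
cs,_=cv2.findContours(m,0,1); q=max(cs,key=cv2.contourArea).reshape(-1,2); w=np.array([plane(d,*x,.086)[:2] for x in q],np.float32)-b0
print(cv2.minAreaRect(np.stack([w@ex,w@ey],1).astype(np.float32)), np.nanmedian(P[...,2][m>0]), np.nanstd(P[...,2][m>0]))
print(env.close_job())
```

```text
((-0.00015800632536411285, 0.05661577731370926), (0.0395597405731678, 0.04499522224068642), 0.009100728668272495) 0.08648891243355106 0.0022928380540857014
the job is handed in; nothing more can be done
None
```

I packed the wide core, the slim core and the prism in one row on the box floor, then handed the job in at about 30.5 s. Each was set down until the wrist force showed contact, at most about 13 N, then released with the gripper well clear.

- **Placement:** The last checks put all three standing upright inside the box. The wide core is at y = -49 mm along the row and the slim core at about +9 mm. The prism is at +57 to 58 mm, square to the box, with its top at the expected 86 mm.
- **Brackets:** A wrist-camera measurement after both cores were placed showed both brackets square to the arrow side to within about 1°. I didn't re-measure the angles after placing the prism, but the last picture shows both still on the arrow side.
- **Bystanders:** The mould, rubble, gauge stand and nearest green core measured within 1 mm (sideways) of where they started. The other two green cores were checked only by eye.

Some checks disagreed or failed:
- The first estimates of the slim core's bracket angle disagreed, 16° against 20°. I used 20°, and the view after placing agreed with it.
- In the final wrist view the prism fell outside the picture. I checked it with the top camera instead, whose rough outline read 40 x 45 mm.
- The final number for the can was useless because the arm was above it. The last picture shows it standing, and the arm never went near it at its height.

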